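# Put the shoe-care kit back in its tray

## Task

Put the shoe-care kit back in its wooden tray: the plain shoe brush lengthwise in the long section, bristles down; the wide polish tin flat in the middle of the open square section with the small polish tin stacked centrally on top of it, both lid up; and the slim spray can upright in the round well. Leave the clothes brush with the handle, the taller food tin with the pull ring and the fat spray can standing where they are.

Things in the scene. Friction and masses are not known exactly. Their poses are not given: they have to be found in the camera images.
- shoe_brush: Shoe brush to be put away: wooden block with round ends and no handle, 142 mm long, 48 mm wide, on a slightly smaller dense dark bristle pad (rigid, 134 x 40 mm). 44 mm tall in all: bristles 0 to 26 mm, wood 26 to 44 mm. It stands bristles down. Origin: centre of the underside of the bristles; x along its length, z up. About 160 g; take it across its width by the wood.
- wide_tin: Wide shoe-polish tin to be put away: flat round plain steel tin with a stepped plain lid and a little wing key on its side (the key 6 mm proud, at +x of the tin, about 11 mm up, too slight to obstruct a grasp). Diameter 64 mm, height 25 mm, flat top. Origin: centre of the underside, z up. About 110 g, lid up at the start.
- small_tin: Small shoe-polish tin to be put away: the same kind as the wide one, diameter 46 mm, height 22 mm, with wing key. Origin: centre of the underside, z up. About 60 g, lid up at the start.
- slim_can: Slim aerosol can of leather protector to be put away: bare aluminium with black cap, stands upright. Diameter 46 mm up to 99 mm, then a shoulder and a cap 33 mm across, 135 mm tall in all; a gripper must take it high on the body, or its palm meets the cap. Origin: centre of the base, z up. About 150 g.
- brush_section: Long section of the tray, for the shoe brush: wooden trough lined with pale felt, outside 174 x 72 mm, inside 168 x 66 mm (x along it), floor 3 mm and wall tops 9 mm above its origin. Origin: centre of its underside, 8 mm above the table. Fixed, as is the dark tray round all three sections (190 x 176 mm, rim 16 mm high, brass end handles). The two square sections lie along its -y side.
- tin_section: Square section of the tray, for the polish tins: shallow open wooden square lined with pale felt, outside 86 mm, inside 80 mm, floor 3 mm and wall tops 9 mm above its origin. Origin: centre of its underside, 8 mm above the table; z up. Fixed in the tray, sides parallel to the long section's; its centre is 81 mm from that section's centre line and 43.5 mm to one side or the other.
- can_section: Section of the tray for the spray can: solid wooden block 86 x 86 mm, 36 mm tall, with one round well 62 mm wide and 30 mm deep in its middle (pale felt floor 6 mm above its origin). Origin: centre of its underside, 8 mm above the table; z up. Fixed in the tray, sides parallel to the long section's; its centre is 81 mm from that section's centre line and 43.5 mm to one side or the other.
- clothes_brush: Look-alike, stays where it is: clothes brush of the same wood and bristle, but with a handle: head 100 x 46 mm towards +x, handle to -x, 186 mm overall, 44 mm tall. Origin: on the underside, 96 mm from the handle's end and 90 mm from the head's end; x along its length.
- food_tin: Look-alike, stays where it is: unlabelled steel food tin, diameter 65 mm, height 38 mm, ribbed side and pull ring on top. Origin: centre of the underside.
- fat_can: Look-alike, stays where it is: fat aerosol can of paint, aluminium with a wide black cap, diameter 66 mm, 165 mm tall. Origin: centre of the base.
There are look-alikes about, which are no part of the job. What is shaped like the wide_tin but green or yellow is not meant. What is shaped like the small_tin but green is not meant.

How it is judged:
By the outcome, as a careful person would: the job done as asked, in the order asked, and still so for the second after the job is handed in, with the robot touching nothing.
It also fails if it takes over 112 s, if anything falls off the work surface, if the arm or the gripper's body presses on something with over 40 N, if the wrist force passes 120 N, or if a joint passes its speed limit or range.

## Robot

A 6-joint arm with a two-finger parallel gripper is mounted at the origin on the work surface. World frame = base frame: x ahead of the robot, y to its left, z up, the work surface at z = 0. Lengths are in m, angles in degrees, forces in N, time in s.
With the tool pointing down it reaches from about 0.225 to 0.875 m from the base axis. Payload 3.4 kg.
Tool frame: the origin (TCP) lies midway between the tips of the shut fingers; the grasp point (between the pads) lies ctrl.pinch_z behind it (ctrl.pinch_z is the distance from the TCP to the grasp point, in m); z points along the fingers, y is the line along which they close (so a half turn about z gives the same grasp; the last joint's range is limited). The gripper opens to 85 mm and grips with 20 to 120 N. Pads are 22 mm wide; open, the fingers measure 114 mm over their backs; the gripper's body (76 mm by 85 mm) begins 54 mm behind the grasp point. The pads swing forward as they close: fully open they stand 13 mm farther back than shut.
Start: joints at [67.151, 15.808, 86.224, -0, 77.962, -6.933], TCP at [0.158, 0.553, 0.231] pointing down, gripper open.
Joint ranges: [-165.64, 165.64], [-43.16, 119.46], [12.63, 154.43], [-67.54, 247.53], [6.08, 155.33], [-154.97, 154.97]. Speed limits (degrees/s): [147.25, 147.25, 180, 180, 180, 180].

## Interface

Orientations are given as [roll, pitch, yaw] about the fixed x, y, z axes, in that order (R = Rz(yaw) Ry(pitch) Rx(roll)).
In Python, from station import ctrl, cams, job_done gives the robot as it stands.
- The arm moves only by the tool play_rows, never from a script. Its argument "plan" is a list of rows, each an object with "gripper": the opening, from 0 (shut) to 1 (fully open); "xyz": the shift along the world's x, y, z each as a share of 0.1 m, from -1 to 1, a list of three; "spin": the turn about the world's z as a share of pi rad, from -1 to 1. A call has 1 to 10 rows; each row is the pose to reach, as a shift and turn from the pose commanded when the call began, turning the shorter way round; what a row does not reach only later rows make up. A row lasts 1/8 s, in which the tool goes at most 62.5 mm and 10.7 degrees, less where a joint would pass 70% of its speed; a pose out of reach is approached as far as the arm can. A call with a number of a shift or a turn outside -1 to 1 is refused whole. A call with a gripper value outside its range is refused whole. The fingers move at their own pace and stop on an object; "squeeze" is the grip in N (left out, the last holds). Time passes only in rows, so rows that repeat a pose let the fingers close. It gives the time, the measured TCP pose, the force, the opening and the grip force at its end, in the units of the state.
- ctrl.read_state(): the state, without advancing time (a new reading comes with each control period).
- cams.camera(name): name is "scene" or "top"; returns a dict with "pixels" (384x512x3 uint8, red, green, blue), "vfov" (degrees; the focal length in pixels is half the picture's height over the tangent of half this angle, whatever the lens; pixels are square), "cx", "cy" (the principal point, pixels), "R" (3x3) and "t" (3): a world point X has camera coordinates R X + t. Camera axes: x right, y down, z forward; pixel columns grow to the right and rows downward; lengths in m; the calibration is good to about 2 mm. A picture is of the moment at which its call begins. There is no depth.
- job_done(): hands the job in; it is judged then, once.
The state is a dict: "clock": time; "joints": joint angles; "qvel": joint speeds; "tau": joint torques, N m; "ee_pos": TCP position; "tool_rot": TCP orientation; "force": force on the tool from outside, world axes, zero at the start; "wrist_torque": the same for the moment, N m; "gripper_width": finger opening in m; "finger_force": force on a finger pad.
Only numpy, scipy, OpenCV 4.12 (cv2) and the standard library are available. Lean on these libraries where they do the work, as an engineer would, in place of code of your own. Each camera call takes 0.05 s, during which the arm holds its last target. There are 200 camera calls.

## Working session

There is one attempt and no reset: what is moved stays moved. The work goes in short steps, Python scripts to look and compute and a tool call to move; the robot and the scene stay as the last step left them, time stands still between calls to the robot, and variables do not carry over. Pictures are saved under pics/ and viewed, at most 14 in all, crops included, and the job is handed in when it is done.

Besides the shell and the picture viewer there is one more tool, called after "Call:" in YAML: its name, and indented under it one key for each argument. play_rows: Moves the arm, as the interface text tells. Its arguments: {"type":"object","properties":{"plan":{"type":"array","items":{"type":"object","properties":{"gripper":{"type":"number"},"xyz":{"type":"array","items":{"type":"number"}},"spin":{"type":"number"}}}},"squeeze":{"type":"number"}},"required":["plan"]}

```bash
mkdir -p pics; ls; cat > h.py <<'E'
import numpy as np, cv2
from station import ctrl, cams, job_done
def grab(name,fn=None):
    c=cams.camera(name)
    if fn: cv2.imwrite('pics/'+fn, cv2.cvtColor(c['pixels'],cv2.COLOR_RGB2BGR))
    return c
def foc(c): return c['pixels'].shape[0]/2/np.tan(np.radians(c['vfov'])/2)
def ray(c,u,v):
    R=np.array(c['R']);t=np.array(c['t'])
    d=R.T@np.array([(u-c['cx'])/foc(c),(v-c['cy'])/foc(c),1]); return -R.T@t,d
def onz(c,u,v,z):
    o,d=ray(c,u,v); return o+d*(z-o[2])/d[2]
def proj(c,X):
    p=np.array(c['R'])@np.array(X)+np.array(c['t']); return c['cx']+foc(c)*p[0]/p[2], c['cy']+foc(c)*p[1]/p[2]
E
python3 - <<'E'
from h import *
for n in ('scene','top'):
    c=grab(n,n+'0.png'); R=np.array(c['R']); print(n,c['vfov'],c['cx'],c['cy'],-R.T@np.array(c['t']),R.round(3).tolist())
s=ctrl.read_state(); print(s, ctrl.pinch_z)
E
```

```text
pics
scene 48.49005048097556 261.60509435718046 198.14760725847052 [1.32112873 0.28163875 0.88598553] [[-0.352, 0.936, -0.001], [0.646, 0.242, -0.723], [-0.677, -0.255, -0.69]]
top 55.07150747400872 255.04107677233077 185.017244939649 [ 0.34735015 -0.01515229  0.92435579] [[-0.013, -1.0, 0.008], [-0.986, 0.011, -0.164], [0.164, -0.01, -0.986]]
{'clock': 0.1, 'joints': array([ 6.71496214e+01,  1.58435641e+01,  8.62860020e+01,  4.14827896e-04,
        7.79631541e+01, -6.93249000e+00]), 'qvel': array([-0.01149046, -0.15264342, -0.24143182, -0.05671788,  0.07118475,
        0.02913255]), 'tau': array([ 2.34574676e-03, -4.17701375e+01, -2.46405065e+01, -3.87772673e-05,
        5.62395144e-03,  4.86076510e-05]), 'ee_pos': array([0.15751918, 0.5525254 , 0.23054421]), 'tool_rot': array([-1.79908007e+02, -1.15939072e-02,  1.64082015e+02]), 'force': array([-0.05913645,  0.46016736, -0.46250269]), 'wrist_torque': array([ 0.01007976, -0.00194589, -0.02319728]), 'finger_force': 0.0, 'gripper_width': 0.08556041915490126} 0.0187
```

View pics/scene0.png

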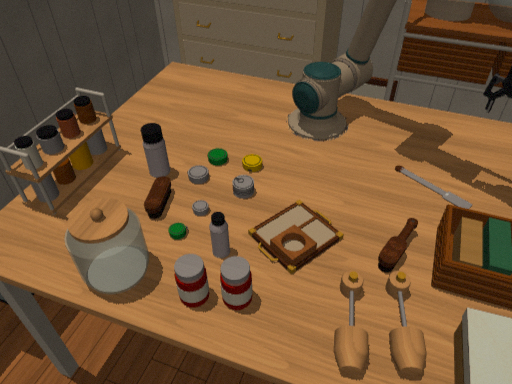

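View pics/top0.png

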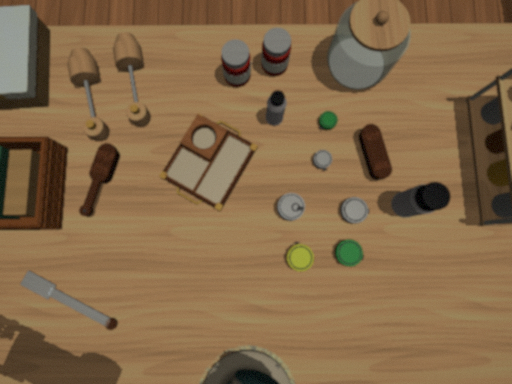

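Top view: shoe brush is at (375,152), wide tin (353,210), small tin (321,159), slim can (275,107), tray about (210,161), food tin (290,207) and fat can (420,198). The clothes brush is far left. I'll enlarge the working area.

```bash
python3 - <<'E'
from h import *
im=cv2.imread('pics/top0.png')
cv2.imwrite('pics/crop0.png',cv2.resize(im[90:235,155:405],None,fx=3.2,fy=3.2,interpolation=cv2.INTER_CUBIC))
im=cv2.imread('pics/scene0.png')
cv2.imwrite('pics/crop1.png',cv2.resize(im[145:275,140:350],None,fx=3.8,fy=3.8,interpolation=cv2.INTER_CUBIC))
E
```

```text
(no output)
```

View pics/crop0.png

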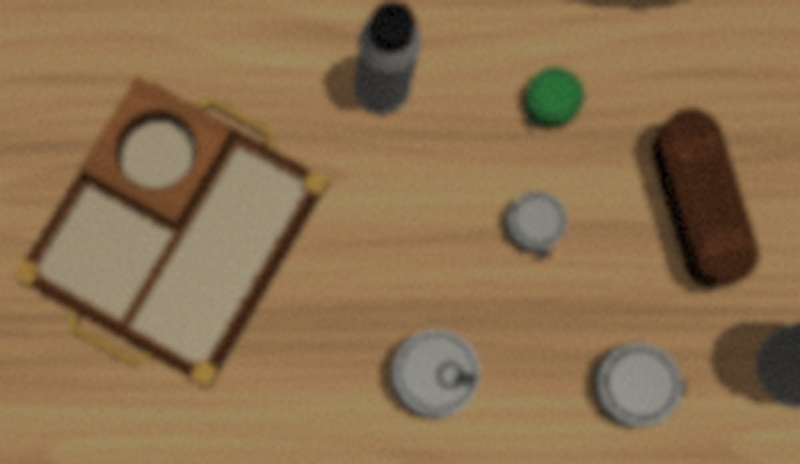

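View pics/crop1.png

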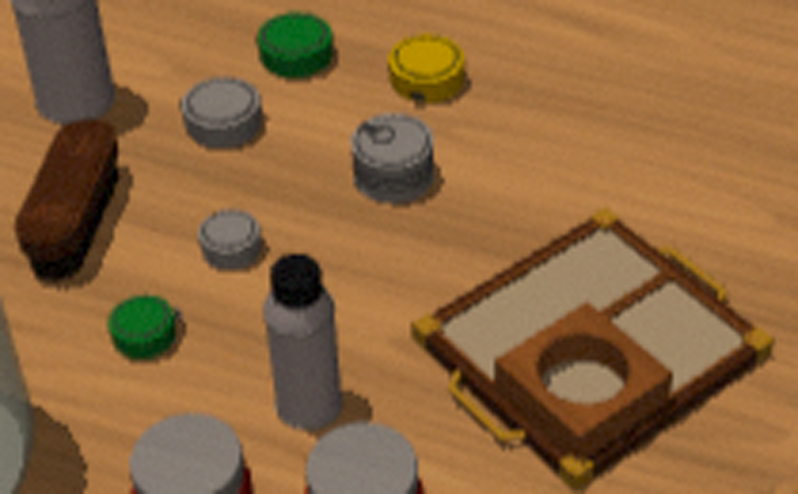

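The crop shows felt of the long section around crop (215,250), square section (105,250), well (157,152); tin tops at (536,220) and (639,384); brush wood (705,190). Next come measurements by masks.

```bash
python3 - <<'E'
from h import *
c=grab('top'); p=c['pixels']; hsv=cv2.cvtColor(p,cv2.COLOR_RGB2HSV)
def comp(m,u,v):
    n,l=cv2.connectedComponents(m.astype(np.uint8)); m=(l==l[v,u]).astype(np.uint8)
    k=cv2.findContours(m,cv2.RETR_EXTERNAL,cv2.CHAIN_APPROX_NONE)[0]; return max(k,key=cv2.contourArea)
for n,(u,v) in dict(long=(222,168),sq=(188,168),well=(204,137),small=(322,159),wide=(354,210),food=(288,207),brush=(375,150),table=(300,150)).items(): print(n,p[v,u],hsv[v,u])
H,S,V=[hsv[...,i].astype(int) for i in range(3)]
felt=(S<85)&(V>115); grey=(S<60)
for n,u,v,z in(('long',222,168,.011),('sq',188,168,.011),('well',204,137,.014)):
    k=comp(felt,u,v); r=cv2.minAreaRect(k); b=cv2.boxPoints(r); w=np.array([onz(c,*q,z)[:2] for q in b])
    e=w[1]-w[0],w[2]-w[1]; print(n,cv2.contourArea(k),w.mean(0).round(4),[(np.linalg.norm(x).round(4),np.degrees(np.arctan2(x[1],x[0])).round(1)) for x in e])
for n,u,v,z in(('small',322,159,.015),('wide',354,210,.018),('food',286,207,.03)):
    k=comp(grey,u,v);w=np.array([onz(c,*q[0],z)[:2] for q in k]).astype(np.float32)
    print(n,cv2.contourArea(k),cv2.minEnclosingCircle(w), cv2.minAreaRect(w))
dark=(V<105)&(H<20)
k=comp(dark,375,150);w=np.array([onz(c,*q[0],.044)[:2] for q in k]).astype(np.float32); print('brush',cv2.minAreaRect(w))
# can: cap top centre in crop0 (393,25); wood colour masks too
print('cap',onz(c,155+393/3.2,90+25/3.2,.135),'base',onz(c,155+382/3.2,90+88/3.2,0.0))
s=grab('scene')
print('cap scene',onz(s,140+297/3.8,145+268/3.8,.135))
for n,u,v,z in(('small',230,230,.022),('wide',222,101,.025),('food',393,138,.038),('wellrim',583,368,.044),('br c',604,218,.024),('br l',427,328,.024),('br b',577,468,.024),('br r',760,343,.024)): print('scene',n,onz(s,140+u/3.8,145+v/3.8,z)[:2].round(4))
for n,u,v,z in(('small',535,220,.022),('wide',639,383,.025),('wellrim',158,152,.044),('br c',203,373,.024),('br l',316,183,.024),('br r',26,271,.024)): print('top',n,onz(c,155+u/3.2,90+v/3.2,z)[:2].round(4))
E
```

```text
long [154 142 115] [ 21  65 154]
sq [151 139 114] [ 20  62 151]
well [151 140 113] [ 21  64 151]
small [135 134 127] [ 26  15 135]
wide [144 142 136] [ 23  14 144]
food [145 144 137] [ 26  14 145]
brush [61 35 19] [ 11 176  61]
table [158 131  89] [ 18 111 158]
long 1600.0 [0.5406 0.0551] [(np.float64(0.1687), np.float64(-30.0)), (np.float64(0.0676), np.float64(-122.1))]
sq 900.5 [0.5444 0.1476] [(np.float64(0.0817), np.float64(-29.4)), (np.float64(0.0795), np.float64(-121.9))]
well 315.0 [0.6217 0.1052] [(np.float64(0.0526), np.float64(-25.1)), (np.float64(0.0536), np.float64(-117.9))]
small 246.0 ((0.5625075101852417, -0.195868119597435), 0.025208454579114914) ((0.564254641532898, -0.195429265499115), (0.04298475384712219, 0.04646490886807442), 43.99516677856445)
wide 524.5 ((0.4323491156101227, -0.2682446241378784), 0.034396518021821976) ((0.4334600269794464, -0.26732033491134644), (0.06341946125030518, 0.06456673890352249), 42.83964157104492)
food 553.0 ((0.4433490037918091, -0.10957776755094528), 0.034409891813993454) ((0.4428524672985077, -0.10958914458751678), (0.06520283967256546, 0.06615732610225677), 62.63114547729492)
brush ((0.573677659034729, -0.3135562837123871), (0.14148564636707306, 0.07021064311265945), 13.284733772277832)
cap [ 0.67805961 -0.07695661  0.135     ] base [ 0.68015961 -0.07725414  0.        ]
cap scene [ 0.67988125 -0.07400914  0.135     ]
scene small [ 0.5648 -0.192 ]
scene wide [ 0.4338 -0.2644]
scene food [ 0.4404 -0.109 ]
scene wellrim [0.6198 0.1047]
scene br c [0.4546 0.0704]
scene br l [ 0.6066 -0.0148]
scene br b [0.6867 0.1227]
scene br r [0.5372 0.2105]
top small [ 0.5625 -0.1939]
top wide [ 0.4327 -0.2677]
top wellrim [0.6143 0.1   ]
top br c [0.4445 0.0665]
top br l [ 0.5938 -0.022 ]
top br r [0.5257 0.2041]
```

```bash
python3 - <<'E'
from h import *
for n,u,v,box in(('top',375,150,(345,110,400,190)),('scene',158,190,(135,165,185,225))):
    c=grab(n);p=c['pixels'].astype(int);r,g,b=p[...,0],p[...,1],p[...,2]
    m=((r<110)&(r>42)&(r>1.4*g)&(r>2*b)).astype(np.uint8); q=np.zeros_like(m);x0,y0,x1,y1=box;q[y0:y1,x0:x1]=m[y0:y1,x0:x1]
    q=cv2.morphologyEx(q,cv2.MORPH_OPEN,np.ones((3,3),np.uint8))
    k=max(cv2.findContours(q,cv2.RETR_EXTERNAL,cv2.CHAIN_APPROX_NONE)[0],key=cv2.contourArea)
    w=np.array([onz(c,*t[0],.042)[:2] for t in k]).astype(np.float32); print(n,cv2.minAreaRect(w))
    if n=='top':
        print('fat',onz(c,402,204,0.02)[:2],'green',onz(c,328,121,.02)[:2]); print('T corners',[onz(c,155+u/3.2,90+v/3.2,.016)[:2].round(4) for u,v in((203,373),(316,183),(26,271))])
    else: print('fat',onz(c,140+70/3.8,145+110/3.8,0)[:2]); print('S corners',[onz(c,140+u/3.8,145+v/3.8,.016)[:2].round(4) for u,v in((604,218),(427,328),(760,343),(577,468))])
E
```

```text
top ((0.5769988894462585, -0.3239574432373047), (0.1381380707025528, 0.04758108779788017), 12.84542179107666)
fat [ 0.4459365  -0.38728657] green [ 0.66220825 -0.2134636 ]
T corners [array([0.4454, 0.0672]), array([ 0.596, -0.022]), array([0.5272, 0.2061])]
scene ((0.56458979845047, -0.3266690671443939), (0.1642008125782013, 0.058921512216329575), 6.422250747680664)
fat [ 0.46350455 -0.39492047]
S corners [array([0.4466, 0.0684]), array([ 0.6   , -0.0176]), array([0.5299, 0.2099]), array([0.6808, 0.1213])]
```

Call:
play_rows:
  plan:
    - {"xyz":[0.45,-0.98,0],"spin":0.054,"gripper":0.85}
    - {"xyz":[0.45,-0.98,0],"spin":0.054,"gripper":0.85}
  squeeze: 40

```text
clock: 0.55
ee_pos: [0.203, 0.4533, 0.231]
tool_rot: [-179.9, 0.0, 173.9]
force: [1.1, 1.0, 0.2]
gripper_width: 0.0727
finger_force: 0.0
```

Call:
play_rows:
  plan:
    - {"xyz":[0.45,-0.98,0],"spin":0.054,"gripper":0.85}
    - {"xyz":[0.45,-0.98,0],"spin":0.054,"gripper":0.85}

```text
clock: 0.8
ee_pos: [0.2481, 0.355, 0.2314]
tool_rot: [-180.0, 0.0, -176.4]
force: [-0.3, 0.1, 0.7]
gripper_width: 0.0728
finger_force: 0.0
```

Call:
play_rows:
  plan:
    - {"xyz":[0.45,-0.98,0],"spin":0.053,"gripper":0.85}
    - {"xyz":[0.45,-0.98,0],"spin":0.053,"gripper":0.85}

```text
clock: 1.05
ee_pos: [0.2932, 0.2574, 0.2315]
tool_rot: [180.0, 0.1, -166.8]
force: [1.6, -0.1, -0.0]
gripper_width: 0.0728
finger_force: 0.0
```

Call:
play_rows:
  plan:
    - {"xyz":[0.45,-0.98,0],"spin":0,"gripper":0.85}
    - {"xyz":[0.45,-0.98,0],"spin":0,"gripper":0.85}

```text
clock: 1.3
ee_pos: [0.3383, 0.1589, 0.2316]
tool_rot: [-180.0, 0.1, -167.0]
force: [0.8, 0.9, -0.5]
gripper_width: 0.0726
finger_force: 0.0
```

Call:
play_rows:
  plan:
    - {"xyz":[0.45,-0.98,0],"spin":0,"gripper":0.85}
    - {"xyz":[0.45,-0.98,0],"spin":0,"gripper":0.85}

```text
clock: 1.55
ee_pos: [0.3835, 0.0608, 0.2316]
tool_rot: [-180.0, 0.1, -167.0]
force: [-0.2, 1.3, -0.2]
gripper_width: 0.0724
finger_force: 0.0
```

Call:
play_rows:
  plan:
    - {"xyz":[0.45,-0.98,0],"spin":0,"gripper":0.85}
    - {"xyz":[0.45,-0.98,0],"spin":0,"gripper":0.85}

```text
clock: 1.8
ee_pos: [0.4286, -0.0374, 0.2316]
tool_rot: [-180.0, 0.1, -167.0]
force: [-0.6, 0.5, -0.8]
gripper_width: 0.0726
finger_force: 0.0
```

Call:
play_rows:
  plan:
    - {"xyz":[0.45,-0.98,0],"spin":0,"gripper":0.85}
    - {"xyz":[0.45,-0.98,0],"spin":0,"gripper":0.85}

```text
clock: 2.05
ee_pos: [0.4736, -0.1355, 0.2314]
tool_rot: [-180.0, 0.0, -167.0]
force: [0.4, -0.1, 0.2]
gripper_width: 0.0724
finger_force: 0.0
```

Call:
play_rows:
  plan:
    - {"xyz":[0.45,-0.98,0],"spin":0,"gripper":0.85}
    - {"xyz":[0.45,-0.98,0],"spin":0,"gripper":0.85}

```text
clock: 2.3
ee_pos: [0.5185, -0.2335, 0.2312]
tool_rot: [-180.0, 0.0, -167.0]
force: [-0.3, -0.0, -0.2]
gripper_width: 0.0729
finger_force: 0.0
```

Call:
play_rows:
  plan:
    - {"xyz":[0.4,-0.98,0],"spin":0,"gripper":0.85}
    - {"xyz":[0.4,-0.98,0],"spin":0,"gripper":0.85}
    - {"xyz":[0.4,-0.98,0],"spin":0,"gripper":0.85}
    - {"xyz":[0.4,-0.98,0],"spin":0,"gripper":0.85}

```text
clock: 2.8
ee_pos: [0.5572, -0.3283, 0.2308]
tool_rot: [179.9, -0.0, -166.9]
force: [-0.2, 0.8, 0.4]
gripper_width: 0.0725
finger_force: 0.0
```

Call:
play_rows:
  plan:
    - {"xyz":[0,0,-1],"spin":0,"gripper":0.85}
    - {"xyz":[0,0,-1],"spin":0,"gripper":0.85}
    - {"xyz":[0,0,-1],"spin":0,"gripper":0.85}
    - {"xyz":[0,0,-1],"spin":0,"gripper":0.85}

```text
clock: 3.3
ee_pos: [0.5586, -0.3288, 0.1334]
tool_rot: [-179.9, 0.1, -166.9]
force: [-0.2, -0.0, 0.3]
gripper_width: 0.0727
finger_force: 0.0
```

Call:
play_rows:
  plan:
    - {"xyz":[0,0,-0.5],"spin":0,"gripper":0.85}
    - {"xyz":[0,0,-0.5],"spin":0,"gripper":0.85}
    - {"xyz":[0,0,-0.5],"spin":0,"gripper":0.85}

```text
clock: 3.68
ee_pos: [0.559, -0.3298, 0.0838]
tool_rot: [-179.8, 0.1, -166.9]
force: [0.4, 0.2, -0.9]
gripper_width: 0.0726
finger_force: 0.0
```

```bash
python3 - <<'E'
from h import *
a=grab('top')['pixels'][80:230,300:460]; b=grab('scene')['pixels'][120:270,100:260]
f=lambda x:cv2.resize(cv2.cvtColor(x,cv2.COLOR_RGB2BGR),(400,375),interpolation=cv2.INTER_CUBIC)
cv2.imwrite('pics/p2.png',np.hstack([f(a),f(b)]))
E
```

```text
(no output)
```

View pics/p2.png

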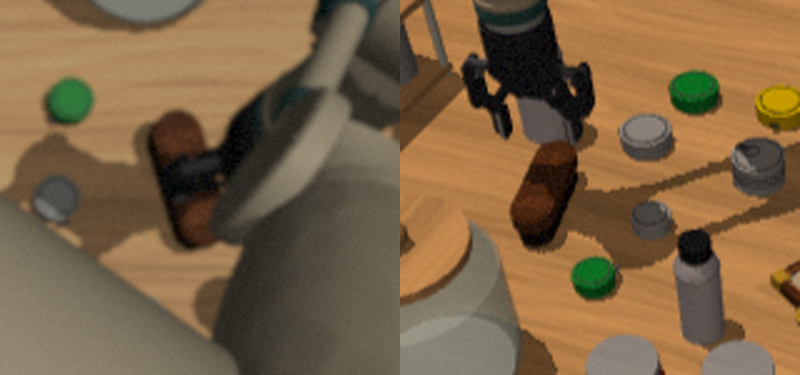

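Top half shows the gripper across the brush, slightly near the robot of its middle, at (190,180), as intended. I'll go down and grip.

Call:
play_rows:
  plan:
    - {"xyz":[0,0,-0.5],"spin":0,"gripper":0.85}
    - {"xyz":[0,0,-0.69],"spin":0,"gripper":0.85}
    - {"xyz":[0,0,-0.69],"spin":0,"gripper":0.85}
    - {"xyz":[0,0,-0.69],"spin":0,"gripper":0.85}

```text
clock: 4.28
ee_pos: [0.559, -0.33, 0.0143]
tool_rot: [-179.8, 0.1, -166.9]
force: [0.1, 0.4, 1.1]
gripper_width: 0.0726
finger_force: 0.0
```

Call:
play_rows:
  plan:
    - {"xyz":[0,0,0],"spin":0,"gripper":0.4}
    - {"xyz":[0,0,0],"spin":0,"gripper":0.4}
    - {"xyz":[0,0,0],"spin":0,"gripper":0.4}
    - {"xyz":[0,0,0],"spin":0,"gripper":0.4}
    - {"xyz":[0,0,0],"spin":0,"gripper":0.4}

```text
clock: 4.9
ee_pos: [0.5587, -0.3298, 0.014]
tool_rot: [-179.9, 0.1, -166.9]
force: [-0.5, 0.6, 6.3]
gripper_width: 0.0479
finger_force: 43.0
```

Call:
play_rows:
  plan:
    - {"xyz":[0,0,0.4],"spin":0,"gripper":0.4}
    - {"xyz":[0,0,0.9],"spin":0,"gripper":0.4}
    - {"xyz":[0,0,0.9],"spin":0,"gripper":0.4}

```text
clock: 5.28
ee_pos: [0.5602, -0.3308, 0.1068]
tool_rot: [-179.6, 0.3, -166.9]
force: [0.6, -0.5, -1.3]
gripper_width: 0.0474
finger_force: 42.5
```

Call:
play_rows:
  plan:
    - {"xyz":[-0.09,0.4,0.2],"spin":-0.03,"gripper":0.4}
    - {"xyz":[-0.09,0.99,0.2],"spin":-0.06,"gripper":0.4}
    - {"xyz":[-0.09,0.99,0.2],"spin":-0.06,"gripper":0.4}

```text
clock: 5.65
ee_pos: [0.5466, -0.2251, 0.1209]
tool_rot: [179.7, -0.2, -177.5]
force: [0.2, -0.1, -2.2]
gripper_width: 0.0476
finger_force: 42.7
```

Call:
play_rows:
  plan:
    - {"xyz":[-0.09,0.5,0],"spin":-0.03,"gripper":0.4}
    - {"xyz":[-0.09,0.99,0],"spin":-0.06,"gripper":0.4}

```text
clock: 5.9
ee_pos: [0.5382, -0.1303, 0.1208]
tool_rot: [180.0, -0.2, 171.2]
force: [1.4, 0.6, -2.3]
gripper_width: 0.0472
finger_force: 42.9
```

Call:
play_rows:
  plan:
    - {"xyz":[-0.09,0.5,0],"spin":-0.03,"gripper":0.4}
    - {"xyz":[-0.09,0.99,0],"spin":-0.06,"gripper":0.4}

```text
clock: 6.15
ee_pos: [0.5291, -0.0309, 0.1209]
tool_rot: [-180.0, -0.2, 160.5]
force: [0.9, -0.1, -2.2]
gripper_width: 0.0477
finger_force: 42.9
```

Call:
play_rows:
  plan:
    - {"xyz":[-0.09,0.5,0],"spin":-0.03,"gripper":0.4}
    - {"xyz":[-0.08,0.98,0],"spin":-0.059,"gripper":0.4}
    - {"xyz":[-0.08,0.98,0],"spin":-0.059,"gripper":0.4}
    - {"xyz":[-0.08,0.98,0],"spin":-0.059,"gripper":0.4}

```text
clock: 6.65
ee_pos: [0.5223, 0.0654, 0.1214]
tool_rot: [-179.9, -0.1, 150.1]
force: [0.2, 0.2, -2.7]
gripper_width: 0.0472
finger_force: 43.0
```

Call:
play_rows:
  plan:
    - {"xyz":[0,0,-0.6],"spin":0,"gripper":0.4}
    - {"xyz":[0,0,-0.6],"spin":0,"gripper":0.4}
    - {"xyz":[0,0,-0.6],"spin":0,"gripper":0.4}

```text
clock: 7.02
ee_pos: [0.5236, 0.0649, 0.063]
tool_rot: [180.0, 0.0, 150.0]
force: [0.2, 0.2, -1.7]
gripper_width: 0.047
finger_force: 43.0
```

```bash
python3 - <<'E'
from h import *
a=grab('top')['pixels'][90:230,140:290]; b=grab('scene')['pixels'][160:300,220:370]
f=lambda x:cv2.resize(cv2.cvtColor(x,cv2.COLOR_RGB2BGR),(400,373),interpolation=cv2.INTER_CUBIC)
cv2.imwrite('pics/p3.png',np.hstack([f(a),f(b)]))
E
```

```text
(no output)
```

View pics/p3.png

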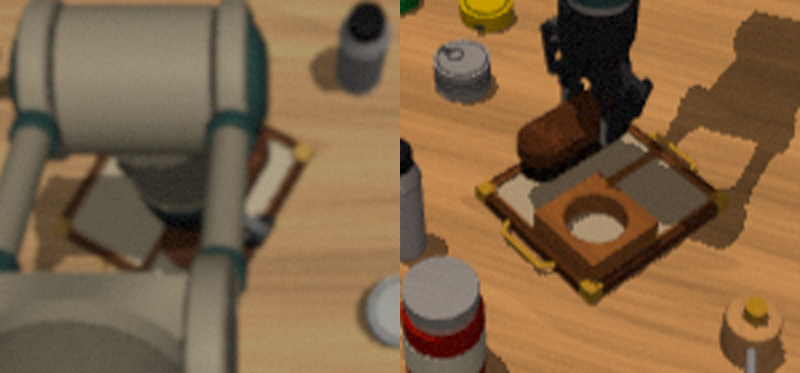

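The scene half shows the brush parallel above the long section (550,130). I'll lower it 37 mm and check the force.

Call:
play_rows:
  plan:
    - {"xyz":[0,0,-0.25],"spin":0,"gripper":0.4}
    - {"xyz":[0,0,-0.37],"spin":0,"gripper":0.4}
    - {"xyz":[0,0,-0.37],"spin":0,"gripper":0.4}
    - {"xyz":[0,0,-0.37],"spin":0,"gripper":0.4}

```text
clock: 7.62
ee_pos: [0.5232, 0.066, 0.026]
tool_rot: [180.0, 0.1, 150.1]
force: [0.4, -0.4, -2.0]
gripper_width: 0.0472
finger_force: 43.2
```

Call:
play_rows:
  plan:
    - {"xyz":[0,0,-0.01],"spin":0,"gripper":0.4}
    - {"xyz":[0,0,-0.01],"spin":0,"gripper":0.7}
    - {"xyz":[0,0,-0.01],"spin":0,"gripper":0.7}
    - {"xyz":[0,0,-0.01],"spin":0,"gripper":0.7}

```text
clock: 8.12
ee_pos: [0.5229, 0.066, 0.0245]
tool_rot: [180.0, 0.0, 150.0]
force: [-0.1, -0.5, -0.6]
gripper_width: 0.0597
finger_force: 0.0
```

Call:
play_rows:
  plan:
    - {"xyz":[0,0,0.3],"spin":0,"gripper":0.7}
    - {"xyz":[0,0,0.9],"spin":0,"gripper":0.7}
    - {"xyz":[0,0,0.9],"spin":0,"gripper":0.7}

```text
clock: 8.5
ee_pos: [0.5265, 0.066, 0.1189]
tool_rot: [179.7, 0.5, 150.0]
force: [0.0, 0.5, -0.1]
gripper_width: 0.06
finger_force: 0.0
```

Call:
play_rows:
  plan:
    - {"xyz":[-0.2,-0.5,0],"spin":-0.02,"gripper":0.7}
    - {"xyz":[-0.23,-0.83,0],"spin":-0.042,"gripper":0.7}

```text
clock: 8.75
ee_pos: [0.4976, -0.0178, 0.1136]
tool_rot: [-179.9, -0.1, 142.4]
force: [1.3, -0.6, 0.7]
gripper_width: 0.0595
finger_force: 0.0
```

Call:
play_rows:
  plan:
    - {"xyz":[-0.2,-0.5,0],"spin":-0.02,"gripper":0.95}
    - {"xyz":[-0.23,-0.83,0],"spin":-0.042,"gripper":0.95}

```text
clock: 9.0
ee_pos: [0.4746, -0.1013, 0.1134]
tool_rot: [-179.9, -0.1, 134.7]
force: [-0.1, 0.2, 1.1]
gripper_width: 0.0813
finger_force: 0.0
```

Call:
play_rows:
  plan:
    - {"xyz":[-0.2,-0.5,0],"spin":-0.02,"gripper":0.95}
    - {"xyz":[-0.23,-0.83,0],"spin":-0.042,"gripper":0.95}

```text
clock: 9.25
ee_pos: [0.4518, -0.1843, 0.1134]
tool_rot: [-179.9, -0.1, 127.2]
force: [-0.1, -0.1, -0.2]
gripper_width: 0.0813
finger_force: 0.0
```

Call:
play_rows:
  plan:
    - {"xyz":[-0.2,-0.5,0],"spin":-0.02,"gripper":0.95}
    - {"xyz":[-0.21,-0.83,0],"spin":-0.041,"gripper":0.95}
    - {"xyz":[-0.21,-0.83,0],"spin":-0.041,"gripper":0.95}
    - {"xyz":[-0.21,-0.83,0],"spin":-0.041,"gripper":0.95}
    - {"xyz":[-0.21,-0.83,0],"spin":-0.041,"gripper":0.95}

```text
clock: 9.88
ee_pos: [0.4325, -0.2647, 0.114]
tool_rot: [-180.0, -0.1, 120.1]
force: [-0.4, -0.9, 0.2]
gripper_width: 0.0812
finger_force: 0.0
```

```bash
python3 - <<'E'
from h import *
a=grab('top')['pixels'][90:250,150:400]; b=grab('scene')['pixels'][130:290,150:400]
f=lambda x:cv2.resize(cv2.cvtColor(x,cv2.COLOR_RGB2BGR),(460,294),interpolation=cv2.INTER_CUBIC)
cv2.imwrite('pics/p4.png',np.vstack([f(a),f(b)]))
E
```

```text
(no output)
```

View pics/p4.png

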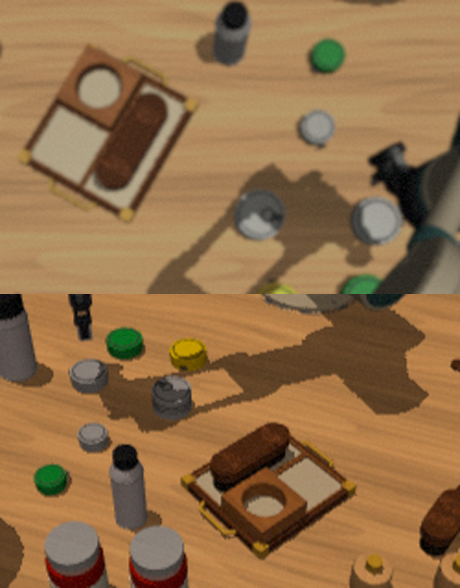

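The brush lies in the long section at (130,140) in the top half. One gripper finger shows at (388,155) in the top half and at (82,320) in the scene half. I'll check the tin estimate against it.

```bash
python3 - <<'E'
from h import *
for n in('top','scene'):
    c=grab(n)
    for X in((.4325+.035*.866+.008,-.2647+.02,.125),(.4325-.035*.866,-.2647-.02,.125),(.4333,-.266,.025)): print(n,np.round(proj(c,X),1))
    hsv=cv2.cvtColor(c['pixels'],cv2.COLOR_RGB2HSV)
s=grab('scene');print([onz(s,u,v,.025)[:2].round(4) for u,v in((198.3,171.5),(198.3,174))])
# brush pose check
c=grab('top');p=c['pixels'].astype(int);r,g,b=p[...,0],p[...,1],p[...,2]
m=((r<110)&(r>42)&(r>1.4*g)&(r>2*b)).astype(np.uint8)*0+((r<75)&(r>1.4*g)).astype(np.uint8); q=np.zeros_like(m);q[130:200,195:250]=m[130:200,195:250]
q=cv2.morphologyEx(q,cv2.MORPH_OPEN,np.ones((7,7),np.uint8));k=max(cv2.findContours(q,cv2.RETR_EXTERNAL,cv2.CHAIN_APPROX_NONE)[0],key=cv2.contourArea)
print(cv2.minAreaRect(np.array([onz(c,*t[0],.053)[:2] for t in k]).astype(np.float32)))
E
```

```text
top [355.8 188.1]
top [375.9 219.1]
top [354.  209.5]
scene [195.2 154.4]
scene [193.7 138.5]
scene [198.  171.4]
[array([ 0.4335, -0.265 ]), array([ 0.4444, -0.2595])]
((0.4861859381198883, 0.08179478347301483), (0.014784174971282482, 0.014363715425133705), 0.32402303814888)
```

Call:
play_rows:
  plan:
    - {"xyz":[0.01,-0.01,-0.5],"spin":0,"gripper":0.95}
    - {"xyz":[0.01,-0.01,-0.9],"spin":0,"gripper":0.95}
    - {"xyz":[0.01,-0.01,-0.9],"spin":0,"gripper":0.95}
    - {"xyz":[0.01,-0.01,-0.9],"spin":0,"gripper":0.95}

```text
clock: 10.68
ee_pos: [0.4346, -0.2676, 0.0254]
tool_rot: [180.0, 0.1, 120.0]
force: [0.2, -0.4, 0.5]
gripper_width: 0.0812
finger_force: 0.0
```

Call:
play_rows:
  plan:
    - {"xyz":[0,0,-0.19],"spin":0,"gripper":0.95}
    - {"xyz":[0,0,-0.19],"spin":0,"gripper":0.95}
    - {"xyz":[0,0,-0.19],"spin":0,"gripper":0.95}

```text
clock: 11.05
ee_pos: [0.4346, -0.2677, 0.0068]
tool_rot: [179.9, 0.1, 120.0]
force: [0.1, -0.5, -0.2]
gripper_width: 0.0811
finger_force: 0.0
```

Call:
play_rows:
  plan:
    - {"xyz":[0,0,0],"spin":0,"gripper":0.6}
    - {"xyz":[0,0,0],"spin":0,"gripper":0.6}
    - {"xyz":[0,0,0],"spin":0,"gripper":0.6}
    - {"xyz":[0,0,0],"spin":0,"gripper":0.6}

```text
clock: 11.55
ee_pos: [0.4343, -0.2676, 0.0068]
tool_rot: [180.0, 0.1, 120.0]
force: [-1.1, 0.4, 5.6]
gripper_width: 0.0627
finger_force: 42.3
```

Call:
play_rows:
  plan:
    - {"xyz":[0,0,0.4],"spin":0,"gripper":0.6}
    - {"xyz":[0,0,0.95],"spin":0,"gripper":0.6}
    - {"xyz":[0,0,0.95],"spin":0,"gripper":0.6}

```text
clock: 11.92
ee_pos: [0.4365, -0.2692, 0.1048]
tool_rot: [179.8, 0.6, 120.0]
force: [0.4, -0.8, -2.3]
gripper_width: 0.0625
finger_force: 45.2
```

Call:
play_rows:
  plan:
    - {"xyz":[0.1,0.4,0],"spin":0.02,"gripper":0.6}
    - {"xyz":[0.22,0.83,0],"spin":0.042,"gripper":0.6}

```text
clock: 12.18
ee_pos: [0.4551, -0.1832, 0.0997]
tool_rot: [-180.0, -0.1, 127.6]
force: [1.3, -0.0, -1.0]
gripper_width: 0.0623
finger_force: 45.1
```

Call:
play_rows:
  plan:
    - {"xyz":[0.1,0.4,0],"spin":0.02,"gripper":0.6}
    - {"xyz":[0.22,0.83,0],"spin":0.042,"gripper":0.6}

```text
clock: 12.42
ee_pos: [0.4771, -0.0996, 0.0995]
tool_rot: [-180.0, -0.1, 135.2]
force: [0.1, -0.3, -0.6]
gripper_width: 0.0625
finger_force: 45.1
```

Call:
play_rows:
  plan:
    - {"xyz":[0.1,0.4,0],"spin":0.02,"gripper":0.6}
    - {"xyz":[0.22,0.83,0],"spin":0.042,"gripper":0.6}

```text
clock: 12.68
ee_pos: [0.499, -0.0166, 0.0995]
tool_rot: [-180.0, -0.1, 142.8]
force: [1.2, -0.3, -1.6]
gripper_width: 0.0623
finger_force: 45.1
```

Call:
play_rows:
  plan:
    - {"xyz":[0.1,0.4,0],"spin":0.02,"gripper":0.6}
    - {"xyz":[0.22,0.83,0],"spin":0.041,"gripper":0.6}

```text
clock: 12.92
ee_pos: [0.521, 0.0663, 0.0994]
tool_rot: [-179.9, -0.1, 150.2]
force: [0.4, -0.3, -0.5]
gripper_width: 0.0622
finger_force: 45.1
```

Call:
play_rows:
  plan:
    - {"xyz":[0.1,0.4,0],"spin":0,"gripper":0.6}
    - {"xyz":[0.22,0.83,0],"spin":0,"gripper":0.6}
    - {"xyz":[0.22,0.83,0],"spin":0,"gripper":0.6}
    - {"xyz":[0.22,0.83,0],"spin":0,"gripper":0.6}
    - {"xyz":[0.22,0.83,0],"spin":0,"gripper":0.6}

```text
clock: 13.55
ee_pos: [0.543, 0.1468, 0.0999]
tool_rot: [-179.9, -0.1, 150.0]
force: [0.0, 0.2, -0.7]
gripper_width: 0.0623
finger_force: 45.1
```

```bash
python3 - <<'E'
from h import *
a=grab('top')['pixels'][90:230,140:290]; b=grab('scene')['pixels'][150:290,220:370]
f=lambda x:cv2.resize(cv2.cvtColor(x,cv2.COLOR_RGB2BGR),(400,373),interpolation=cv2.INTER_CUBIC)
cv2.imwrite('pics/p5.png',np.hstack([f(a),f(b)]))
E
```

```text
(no output)
```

View pics/p5.png

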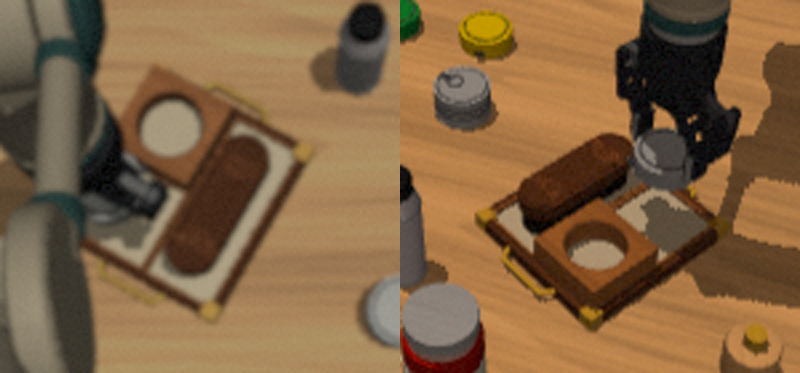

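The tin hangs level at (660,160) above the square section, and the brush sits well in its section. Now I'll lower it.

Call:
play_rows:
  plan:
    - {"xyz":[0,0,-0.5],"spin":0,"gripper":0.6}
    - {"xyz":[0,0,-0.65],"spin":0,"gripper":0.6}
    - {"xyz":[0,0,-0.65],"spin":0,"gripper":0.6}
    - {"xyz":[0,0,-0.8],"spin":0,"gripper":0.6}
    - {"xyz":[0,0,-0.8],"spin":0,"gripper":0.6}
    - {"xyz":[0,0,-0.8],"spin":0,"gripper":0.6}

```text
clock: 14.4
ee_pos: [0.5441, 0.1481, 0.0208]
tool_rot: [180.0, 0.0, 150.1]
force: [0.1, 0.1, -0.1]
gripper_width: 0.0622
finger_force: 45.1
```

Call:
play_rows:
  plan:
    - {"xyz":[0,-0.005,-0.025],"spin":0,"gripper":0.6}
    - {"xyz":[0,-0.005,-0.025],"spin":0,"gripper":0.6}
    - {"xyz":[0,-0.005,-0.025],"spin":0,"gripper":0.82}
    - {"xyz":[0,-0.005,-0.025],"spin":0,"gripper":0.82}
    - {"xyz":[0,-0.005,-0.025],"spin":0,"gripper":0.82}

```text
clock: 15.02
ee_pos: [0.5438, 0.1475, 0.018]
tool_rot: [180.0, 0.0, 150.0]
force: [0.8, 0.1, 0.3]
gripper_width: 0.0702
finger_force: 0.0
```

Call:
play_rows:
  plan:
    - {"xyz":[0,0,0.3],"spin":0,"gripper":0.82}
    - {"xyz":[0,0,0.95],"spin":0,"gripper":0.82}
    - {"xyz":[0,0,0.95],"spin":0,"gripper":0.82}

```text
clock: 15.4
ee_pos: [0.5475, 0.1481, 0.1178]
tool_rot: [179.6, 0.5, 150.0]
force: [0.4, -0.6, 0.7]
gripper_width: 0.0698
finger_force: 0.0
```

Call:
play_rows:
  plan:
    - {"xyz":[0.03,-0.45,0],"spin":0,"gripper":0.8}
    - {"xyz":[0.05,-0.85,0],"spin":0,"gripper":0.8}

```text
clock: 15.65
ee_pos: [0.5482, 0.0618, 0.1123]
tool_rot: [-180.0, -0.0, 150.1]
force: [-0.3, -0.5, -0.1]
gripper_width: 0.0684
finger_force: 0.0
```

Call:
play_rows:
  plan:
    - {"xyz":[0.03,-0.45,0],"spin":0,"gripper":0.8}
    - {"xyz":[0.05,-0.85,0],"spin":0,"gripper":0.8}

```text
clock: 15.9
ee_pos: [0.5531, -0.0239, 0.112]
tool_rot: [-180.0, -0.1, 150.0]
force: [0.9, 0.5, -0.2]
gripper_width: 0.0684
finger_force: 0.0
```

Call:
play_rows:
  plan:
    - {"xyz":[0.03,-0.45,0],"spin":0,"gripper":0.8}
    - {"xyz":[0.05,-0.85,0],"spin":0,"gripper":0.8}

```text
clock: 16.15
ee_pos: [0.5581, -0.1089, 0.1119]
tool_rot: [-180.0, -0.1, 150.0]
force: [0.7, -0.4, -0.2]
gripper_width: 0.0681
finger_force: 0.0
```

Call:
play_rows:
  plan:
    - {"xyz":[0.03,-0.45,0],"spin":0,"gripper":0.8}
    - {"xyz":[0.05,-0.86,0],"spin":0,"gripper":0.8}
    - {"xyz":[0.05,-0.86,0],"spin":0,"gripper":0.8}
    - {"xyz":[0.05,-0.86,0],"spin":0,"gripper":0.8}
    - {"xyz":[0.05,-0.86,-0.4],"spin":0,"gripper":0.8}
    - {"xyz":[0.05,-0.86,-0.4],"spin":0,"gripper":0.8}
    - {"xyz":[0.05,-0.86,-0.4],"spin":0,"gripper":0.8}

```text
clock: 17.02
ee_pos: [0.564, -0.1927, 0.0735]
tool_rot: [180.0, 0.0, 150.1]
force: [0.7, -0.9, 0.9]
gripper_width: 0.0685
finger_force: 0.0
```

```bash
python3 - <<'E'
from h import *
c=grab('top');s=grab('scene')
a=c['pixels'][90:220,150:370]; b=s['pixels'][150:280,160:380]
f=lambda x:cv2.resize(cv2.cvtColor(x,cv2.COLOR_RGB2BGR),(500,295),interpolation=cv2.INTER_CUBIC)
cv2.imwrite('pics/p6.png',np.vstack([f(a),f(b)]))
# wide tin: light/low saturation vs felt
hsv=cv2.cvtColor(c['pixels'],cv2.COLOR_RGB2HSV); m=(hsv[...,1]<42).astype(np.uint8); q=np.zeros_like(m); q[140:195,160:215]=m[140:195,160:215]
k=max(cv2.findContours(q,cv2.RETR_EXTERNAL,cv2.CHAIN_APPROX_NONE)[0],key=cv2.contourArea)
print(cv2.minEnclosingCircle(np.array([onz(c,*t[0],.03)[:2] for t in k]).astype(np.float32)),cv2.minAreaRect(np.array([onz(c,*t[0],.03)[:2] for t in k]).astype(np.float32)))
E
```

```text
((0.5449584722518921, 0.14793114364147186), 0.033584099262952805) ((0.5447174310684204, 0.14893335103988647), (0.06443548947572708, 0.06336592137813568), 89.38957214355469)
```

View pics/p6.png

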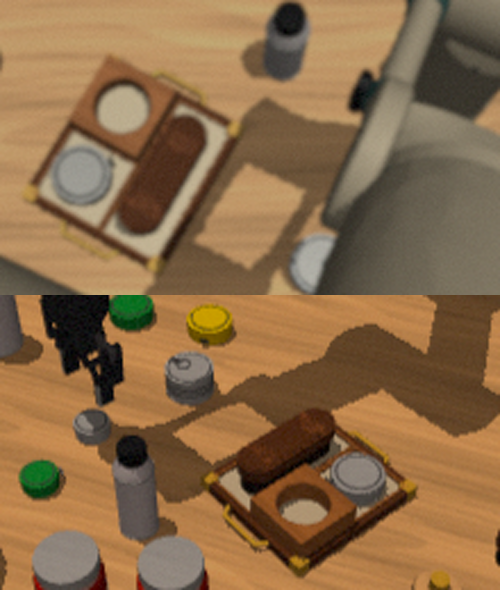

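The wide tin lies flat and centred in the square section, (82,175) in the top half. The gripper is above the small tin at (92,425) in the scene half. Descending on it.

Call:
play_rows:
  plan:
    - {"xyz":[0,-0.01,-0.4],"spin":0,"gripper":0.8}
    - {"xyz":[0,-0.01,-0.69],"spin":0,"gripper":0.8}
    - {"xyz":[0,-0.01,-0.69],"spin":0,"gripper":0.8}
    - {"xyz":[0,-0.01,-0.69],"spin":0,"gripper":0.8}

```text
clock: 17.62
ee_pos: [0.5649, -0.195, 0.0054]
tool_rot: [180.0, 0.2, 150.0]
force: [-0.3, -0.4, 0.7]
gripper_width: 0.0683
finger_force: 0.0
```

Call:
play_rows:
  plan:
    - {"xyz":[0,0,0],"spin":0,"gripper":0.4}
    - {"xyz":[0,0,0],"spin":0,"gripper":0.4}
    - {"xyz":[0,0,0],"spin":0,"gripper":0.4}
    - {"xyz":[0,0,0],"spin":0,"gripper":0.4}
    - {"xyz":[0,0,0],"spin":0,"gripper":0.4}

```text
clock: 18.25
ee_pos: [0.565, -0.1951, 0.0058]
tool_rot: [180.0, 0.2, 150.0]
force: [0.1, -0.4, 5.7]
gripper_width: 0.0444
finger_force: 40.4
```

Call:
play_rows:
  plan:
    - {"xyz":[0,0,0.4],"spin":0,"gripper":0.4}
    - {"xyz":[0,0,0.97],"spin":0,"gripper":0.4}
    - {"xyz":[0,0,0.97],"spin":0,"gripper":0.4}

```text
clock: 18.62
ee_pos: [0.5673, -0.1962, 0.1065]
tool_rot: [179.9, 0.7, 150.0]
force: [0.5, 1.0, -1.8]
gripper_width: 0.0445
finger_force: 41.0
```

Call:
play_rows:
  plan:
    - {"xyz":[-0.03,0.45,0],"spin":0,"gripper":0.4}
    - {"xyz":[-0.05,0.86,0],"spin":0,"gripper":0.4}

```text
clock: 18.88
ee_pos: [0.5579, -0.1076, 0.1004]
tool_rot: [180.0, -0.0, 150.0]
force: [0.8, -0.4, -0.4]
gripper_width: 0.0445
finger_force: 41.1
```

Call:
play_rows:
  plan:
    - {"xyz":[-0.03,0.45,0],"spin":0,"gripper":0.4}
    - {"xyz":[-0.05,0.86,0],"spin":0,"gripper":0.4}

```text
clock: 19.12
ee_pos: [0.5528, -0.021, 0.1003]
tool_rot: [-180.0, -0.1, 150.0]
force: [0.7, 1.2, 0.1]
gripper_width: 0.0442
finger_force: 41.1
```

Call:
play_rows:
  plan:
    - {"xyz":[-0.03,0.45,0],"spin":0,"gripper":0.4}
    - {"xyz":[-0.05,0.86,0],"spin":0,"gripper":0.4}

```text
clock: 19.38
ee_pos: [0.5478, 0.065, 0.1003]
tool_rot: [-180.0, -0.0, 150.0]
force: [0.3, -0.4, -0.4]
gripper_width: 0.0444
finger_force: 41.1
```

Call:
play_rows:
  plan:
    - {"xyz":[-0.03,0.45,0],"spin":0,"gripper":0.4}
    - {"xyz":[-0.05,0.86,0],"spin":0,"gripper":0.4}
    - {"xyz":[-0.05,0.86,0],"spin":0,"gripper":0.4}
    - {"xyz":[-0.05,0.86,-0.4],"spin":0,"gripper":0.4}
    - {"xyz":[-0.05,0.86,-0.4],"spin":0,"gripper":0.4}
    - {"xyz":[-0.05,0.86,-0.4],"spin":0,"gripper":0.4}

```text
clock: 20.12
ee_pos: [0.5441, 0.1488, 0.0613]
tool_rot: [180.0, 0.0, 150.0]
force: [0.3, -0.6, -1.1]
gripper_width: 0.0444
finger_force: 41.2
```

```bash
python3 - <<'E'
from h import *
c=grab('top');s=grab('scene')
a=c['pixels'][110:200,140:260]; b=s['pixels'][180:270,250:370]
f=lambda x:cv2.resize(cv2.cvtColor(x,cv2.COLOR_RGB2BGR),(400,300),interpolation=cv2.INTER_CUBIC)
cv2.imwrite('pics/p7.png',np.hstack([f(a),f(b)]))
E
```

```text
(no output)
```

View pics/p7.png

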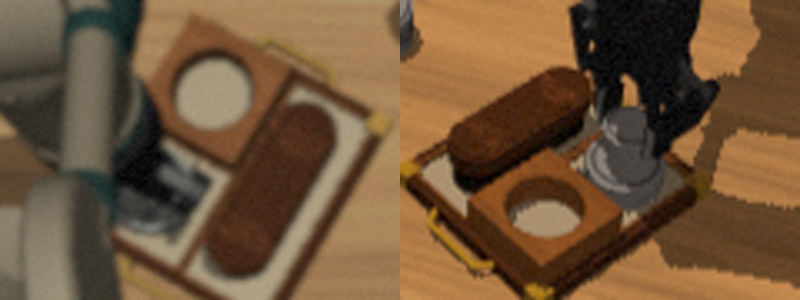

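The small tin is 20 mm above the middle of the wide one, at (628,125). I'll lower it 19 mm and release.

Call:
play_rows:
  plan:
    - {"xyz":[0,-0.005,-0.1],"spin":0,"gripper":0.4}
    - {"xyz":[0,-0.005,-0.19],"spin":0,"gripper":0.4}
    - {"xyz":[0,-0.005,-0.19],"spin":0,"gripper":0.4}
    - {"xyz":[0,-0.005,-0.19],"spin":0,"gripper":0.4}

```text
clock: 20.72
ee_pos: [0.5435, 0.149, 0.0416]
tool_rot: [-180.0, -0.0, 150.0]
force: [0.7, -0.1, 0.3]
gripper_width: 0.0441
finger_force: 43.4
```

Call:
play_rows:
  plan:
    - {"xyz":[0,0,0],"spin":0,"gripper":0.62}
    - {"xyz":[0,0,0],"spin":0,"gripper":0.62}
    - {"xyz":[0,0,0],"spin":0,"gripper":0.62}

```text
clock: 21.1
ee_pos: [0.5438, 0.149, 0.042]
tool_rot: [180.0, 0.0, 150.0]
force: [0.7, -0.4, 0.6]
gripper_width: 0.0528
finger_force: 0.0
```

Call:
play_rows:
  plan:
    - {"xyz":[0,0,0.3],"spin":0,"gripper":0.62}
    - {"xyz":[0,0,0.95],"spin":0,"gripper":0.62}
    - {"xyz":[0,0,0.95],"spin":0,"gripper":0.62}
    - {"xyz":[0,0,0.95],"spin":0,"gripper":0.62}

```text
clock: 21.6
ee_pos: [0.5435, 0.149, 0.137]
tool_rot: [180.0, 0.0, 150.0]
force: [-0.1, 0.3, -1.3]
gripper_width: 0.0528
finger_force: 0.0
```

Call:
play_rows:
  plan:
    - {"xyz":[0.2,-0.2,0.55],"spin":0,"gripper":0.9}
    - {"xyz":[0.45,-0.75,0.55],"spin":0,"gripper":0.9}
    - {"xyz":[0.45,-0.75,0.55],"spin":0,"gripper":0.9}

```text
clock: 21.98
ee_pos: [0.5896, 0.0705, 0.1901]
tool_rot: [-179.9, -0.0, 149.8]
force: [-0.8, 0.2, -0.5]
gripper_width: 0.0767
finger_force: 0.0
```

Call:
play_rows:
  plan:
    - {"xyz":[0.2,-0.4,0],"spin":0,"gripper":0.9}
    - {"xyz":[0.45,-0.75,0],"spin":0,"gripper":0.9}

```text
clock: 22.22
ee_pos: [0.6323, -0.0009, 0.1896]
tool_rot: [-179.9, -0.3, 150.1]
force: [0.6, 0.2, 0.1]
gripper_width: 0.0766
finger_force: 0.0
```

Call:
play_rows:
  plan:
    - {"xyz":[0.2,-0.4,0],"spin":0,"gripper":0.9}
    - {"xyz":[0.45,-0.75,0],"spin":0,"gripper":0.9}
    - {"xyz":[0.45,-0.75,0],"spin":0,"gripper":0.9}
    - {"xyz":[0.45,-0.75,0],"spin":0,"gripper":0.9}
    - {"xyz":[0.45,-0.75,0],"spin":0,"gripper":0.9}

```text
clock: 22.85
ee_pos: [0.6776, -0.0744, 0.1912]
tool_rot: [-180.0, -0.1, 150.1]
force: [0.2, 0.2, -0.9]
gripper_width: 0.077
finger_force: 0.0
```

```bash
python3 - <<'E'
from h import *
c=grab('top');s=grab('scene')
a=c['pixels'][60:200,150:330]; b=s['pixels'][130:270,180:360]
f=lambda x:cv2.resize(cv2.cvtColor(x,cv2.COLOR_RGB2BGR),(386,300),interpolation=cv2.INTER_CUBIC)
cv2.imwrite('pics/p8.png',np.hstack([f(a),f(b)]))
for z in(0,.08,.099): print('scene can axis',z,np.round(proj(s,(.679,-.0755,z)),1))
# scene silhouette edges of can body by grey mask
h=cv2.cvtColor(s['pixels'],cv2.COLOR_RGB2HSV)
for v in(235,240,245):
    x=np.where(h[v,200:245,1]<60)[0]+200; print(v,x.min(),x.max())
    for z in np.arange(0,.1,.001):
        pp=proj(s,(.679,-.0755,z))
        if abs(pp[1]-v)<.35: print('  axis u',pp[0])
E
```

```text
scene can axis 0 [221.4 250.3]
scene can axis 0.08 [219.3 230.2]
scene can axis 0.099 [218.8 225.1]
235 211 227
  axis u 219.82937525540228
  axis u 219.802641278521
  axis u 219.77587355959702
240 212 228
  axis u 220.35706599339875
  axis u 220.33099367828882
  axis u 220.3048888664016
245 213 228
  axis u 220.87178027179192
  axis u 220.84634535497807
  axis u 220.82087912612232
```

View pics/p8.png

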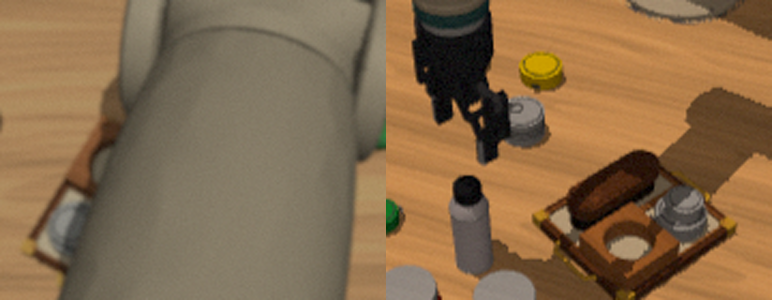

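The gripper stands over the can at (468,190) and the tins are stacked at (683,210) in the scene half. Descending with fingers either side of the can.

Call:
play_rows:
  plan:
    - {"xyz":[0.01,-0.01,-0.3],"spin":0,"gripper":0.9}
    - {"xyz":[0.01,-0.01,-0.6],"spin":0,"gripper":0.9}
    - {"xyz":[0.01,-0.01,-0.9],"spin":0,"gripper":0.9}
    - {"xyz":[0.01,-0.01,-0.9],"spin":0,"gripper":0.9}
    - {"xyz":[0.01,-0.01,-0.9],"spin":0,"gripper":0.9}

```text
clock: 23.58
ee_pos: [0.6804, -0.0767, 0.1032]
tool_rot: [180.0, 0.1, 150.1]
force: [-0.1, 0.1, -0.5]
gripper_width: 0.0767
finger_force: 0.0
```

Call:
play_rows:
  plan:
    - {"xyz":[0,0,-0.2],"spin":0,"gripper":0.9}
    - {"xyz":[0,0,-0.34],"spin":0,"gripper":0.9}
    - {"xyz":[0,0,-0.34],"spin":0,"gripper":0.9}
    - {"xyz":[0,0,-0.34],"spin":0,"gripper":0.9}

```text
clock: 24.08
ee_pos: [0.6803, -0.0772, 0.0687]
tool_rot: [180.0, 0.1, 150.0]
force: [0.7, 0.9, -0.3]
gripper_width: 0.0768
finger_force: 0.0
```

Call:
play_rows:
  plan:
    - {"xyz":[0,0,0],"spin":0,"gripper":0.4}
    - {"xyz":[0,0,0],"spin":0,"gripper":0.4}
    - {"xyz":[0,0,0],"spin":0,"gripper":0.4}
    - {"xyz":[0,0,0],"spin":0,"gripper":0.4}
    - {"xyz":[0,0,0],"spin":0,"gripper":0.4}

```text
clock: 24.7
ee_pos: [0.6803, -0.077, 0.0687]
tool_rot: [180.0, 0.1, 150.0]
force: [0.1, 0.2, 5.2]
gripper_width: 0.045
finger_force: 41.1
```

Call:
play_rows:
  plan:
    - {"xyz":[0,0,0.4],"spin":0,"gripper":0.4}
    - {"xyz":[0,0,0.8],"spin":0,"gripper":0.4}
    - {"xyz":[0,0,0.8],"spin":0,"gripper":0.4}
    - {"xyz":[0,0,0.8],"spin":0,"gripper":0.4}

```text
clock: 25.2
ee_pos: [0.6785, -0.0769, 0.1462]
tool_rot: [-179.9, -0.2, 150.0]
force: [0.3, 0.8, -1.1]
gripper_width: 0.0449
finger_force: 41.3
```

Call:
play_rows:
  plan:
    - {"xyz":[-0.1,0.3,0],"spin":0,"gripper":0.4}
    - {"xyz":[-0.2,0.6,0],"spin":0,"gripper":0.4}
    - {"xyz":[-0.3,0.9,0],"spin":0,"gripper":0.4}

```text
clock: 25.58
ee_pos: [0.6478, 0.0138, 0.145]
tool_rot: [-179.9, -0.3, 150.0]
force: [-0.2, -0.4, -0.9]
gripper_width: 0.045
finger_force: 41.3
```

Call:
play_rows:
  plan:
    - {"xyz":[-0.1,0.3,0],"spin":0,"gripper":0.4}
    - {"xyz":[-0.2,0.6,0],"spin":0,"gripper":0.4}
    - {"xyz":[-0.3,0.91,0],"spin":0,"gripper":0.4}
    - {"xyz":[-0.3,0.91,0],"spin":0,"gripper":0.4}
    - {"xyz":[-0.3,0.91,0],"spin":0,"gripper":0.4}
    - {"xyz":[-0.3,0.91,0],"spin":0,"gripper":0.4}

```text
clock: 26.32
ee_pos: [0.6197, 0.103, 0.147]
tool_rot: [-179.9, -0.0, 150.0]
force: [-0.8, -1.8, -0.8]
gripper_width: 0.045
finger_force: 41.3
```

```bash
python3 - <<'E'
from h import *
c=grab('top');s=grab('scene')
a=c['pixels'][90:200,140:290]; b=s['pixels'][150:260,220:370]
f=lambda x:cv2.resize(cv2.cvtColor(x,cv2.COLOR_RGB2BGR),(400,293),interpolation=cv2.INTER_CUBIC)
cv2.imwrite('pics/p9.png',np.hstack([f(a),f(b)]))
E
```

```text
(no output)
```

View pics/p9.png

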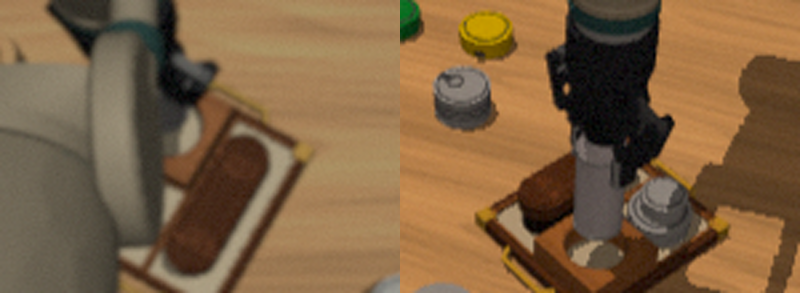

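The can hangs upright above the well (600,250). Lowering it into the well.

Call:
play_rows:
  plan:
    - {"xyz":[0,0.01,-0.3],"spin":0,"gripper":0.4}
    - {"xyz":[0,0.01,-0.45],"spin":0,"gripper":0.4}
    - {"xyz":[0,0.01,-0.45],"spin":0,"gripper":0.4}
    - {"xyz":[0,0.01,-0.55],"spin":0,"gripper":0.4}
    - {"xyz":[0,0.01,-0.61],"spin":0,"gripper":0.4}
    - {"xyz":[0,0.01,-0.61],"spin":0,"gripper":0.4}
    - {"xyz":[0,0.01,-0.61],"spin":0,"gripper":0.4}

```text
clock: 27.3
ee_pos: [0.6199, 0.105, 0.0871]
tool_rot: [180.0, 0.0, 150.0]
force: [-0.2, -0.5, -1.1]
gripper_width: 0.0447
finger_force: 41.3
```

Call:
play_rows:
  plan:
    - {"xyz":[0,0,-0.03],"spin":0,"gripper":0.4}
    - {"xyz":[0,0,-0.04],"spin":0,"gripper":0.4}
    - {"xyz":[0,0,-0.04],"spin":0,"gripper":0.4}

```text
clock: 27.68
ee_pos: [0.6197, 0.105, 0.0828]
tool_rot: [180.0, 0.0, 150.0]
force: [-0.4, -0.8, -1.2]
gripper_width: 0.0448
finger_force: 41.4
```

Call:
play_rows:
  plan:
    - {"xyz":[0,0,0],"spin":0,"gripper":0.7}
    - {"xyz":[0,0,0],"spin":0,"gripper":0.7}
    - {"xyz":[0,0,0],"spin":0,"gripper":0.7}
    - {"xyz":[0,0,0],"spin":0,"gripper":0.7}

```text
clock: 28.18
ee_pos: [0.6198, 0.105, 0.0829]
tool_rot: [180.0, 0.0, 150.0]
force: [0.9, -0.2, 0.1]
gripper_width: 0.0595
finger_force: 0.0
```

Call:
play_rows:
  plan:
    - {"xyz":[0,0,0.2],"spin":0,"gripper":0.7}
    - {"xyz":[0,0,0.5],"spin":0,"gripper":0.7}
    - {"xyz":[0,0,1],"spin":0,"gripper":0.7}
    - {"xyz":[0,0,1],"spin":0,"gripper":0.7}

```text
clock: 28.68
ee_pos: [0.6226, 0.1052, 0.1876]
tool_rot: [179.7, 0.5, 150.0]
force: [0.2, 0.9, 0.3]
gripper_width: 0.0596
finger_force: 0.0
```

Call:
play_rows:
  plan:
    - {"xyz":[0,0,0.3],"spin":0,"gripper":0.7}
    - {"xyz":[-0.6,0.6,0.3],"spin":0,"gripper":0.7}
    - {"xyz":[-1,1,0.3],"spin":0,"gripper":0.7}
    - {"xyz":[-1,1,0.3],"spin":0,"gripper":0.7}

```text
clock: 29.18
ee_pos: [0.5163, 0.2068, 0.2122]
tool_rot: [-179.9, -0.1, 150.2]
force: [0.5, -0.7, 0.4]
gripper_width: 0.06
finger_force: 0.0
```

Call:
play_rows:
  plan:
    - {"xyz":[-0.6,0.6,0],"spin":0,"gripper":0.7}
    - {"xyz":[-1,1,0],"spin":0,"gripper":0.7}
    - {"xyz":[-1,1,0],"spin":0,"gripper":0.7}
    - {"xyz":[-1,1,0],"spin":0,"gripper":0.7}
    - {"xyz":[-1,1,0],"spin":0,"gripper":0.7}

```text
clock: 29.8
ee_pos: [0.4211, 0.3041, 0.2126]
tool_rot: [-180.0, 0.1, 150.0]
force: [-0.0, 0.4, -0.3]
gripper_width: 0.0597
finger_force: 0.0
```

```bash
python3 - <<'E'
from h import *
c=grab('top');s=grab('scene')
a=c['pixels'][90:240,140:340]; b=s['pixels'][140:290,180:380]
f=lambda x:cv2.resize(cv2.cvtColor(x,cv2.COLOR_RGB2BGR),(400,300),interpolation=cv2.INTER_CUBIC)
cv2.imwrite('pics/p10.png',np.hstack([f(a),f(b)]))
E
```

```text
(no output)
```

View pics/p10.png

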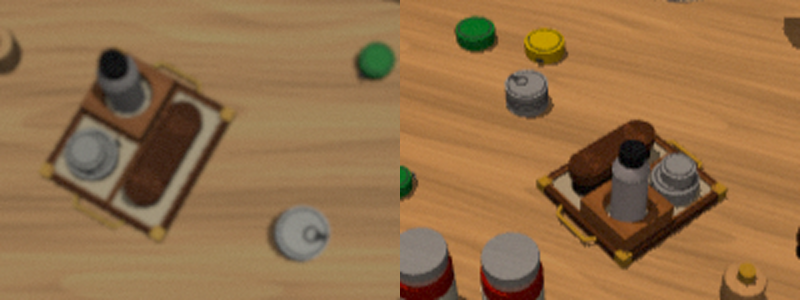

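The final view shows the brush, the stacked tins (90,153) and the upright can (120,85) all in their sections, with the arm clear.

```bash
python3 -c "
from station import job_done
print(job_done())"
```

```text
the job is handed in; nothing more can be done
None
```

The shoe-care kit is back in its tray as asked, in the order asked, and handed in at about 30 s; in the final picture all four items sit in their sections and the arm is clear, but `job_done()` gave no verdict.

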